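# Slide a gift box home in its rack lane without scuffing it on the rails

### The arm

A 6-joint arm with a two-finger parallel gripper is mounted at the origin on the work surface. World frame = base frame: x ahead of the robot, y to its left, z up, the work surface at z = 0. Lengths are in mm, angles in rad, forces in N, time in s.
With the tool pointing down it reaches from about 300 to 775 mm from the base axis. Payload 14.6 kg.
Tool frame: the origin (TCP) lies midway between the tips of the shut fingers; the grasp point (between the pads) lies 19 mm behind it (manip.tcp_to_grasp is the distance from the TCP to the grasp point, in mm); z points along the fingers, x is the direction in which the jaws open and shut, and the axes are right-handed (so a half turn about z gives the same grasp; the last joint's range is limited). The gripper opens to 94 mm and grips with 3 to 60 N. Pads are 16 mm wide; open, the fingers measure 119 mm over their backs; the gripper's body (75 mm by 177 mm) begins 78 mm behind the grasp point.
Start: joints at [1.098, 0.3, 1.521, -0, 1.321, -0.067], TCP at [217.111, 505.324, 205.446] pointing down, gripper open.
Joint ranges: [-3.03, 3.03], [-0.79, 2.21], [0.23, 2.52], [-1.04, 4.18], [0, 3.07], [-2.55, 2.55]. Speed limits (rad/s): [2.22, 2.22, 2.57, 3.14, 3.14, 3.14].

### API

Orientations are given as [roll, pitch, yaw] about the fixed x, y, z axes, in that order (R = Rz(yaw) Ry(pitch) Rx(roll)).
In Python, from cell import manip gives the robot as it stands.
- The arm moves only by the tool arm_command, never from a script. Its argument "steps" is a list of rows, each a list of 3 entries, a list of its own where there are three numbers: the opening, from 0 (shut) to 1 (fully open), then the shift along the tool's x, y, z in cm, then the turn about the tool's z in rad. A call has 1 to 5 rows; each row shifts and turns the commanded pose from where the row before left it, along the tool's axes as they then stand; what a row does not reach is not made up. A row lasts 1/12 s, in which the tool goes at most 41.7 mm and 7.16 degrees, less where a joint would pass 70% of its speed; a pose out of reach is approached as far as the arm can. A call with a gripper value outside its range is refused whole. The fingers move at their own pace and stop on an object; "force" is the grip in N (left out, the last holds). Time passes only in rows, so rows that do not move let the fingers close. It gives the time, the measured TCP pose, the force and the opening at its end, in the units of the state.
- manip.read_state(): the state, without advancing time (a new reading comes with each control period).
- manip.camera(name): name is "scene" or "top" or "wrist"; returns (picture, depth): 480x640x3 uint8, red, green, blue; 480x640 float32, mm along the optical axis (not along the pixel's ray), 0 where there is no reading.
- manip.calibration(name): a dict with "fx", "fy", "cx", "cy" (pixels), "R" (3x3) and "t" (3): a world point X has camera coordinates R X + t; the wrist camera has in their place "tool_from_camera" (4x4, takes a point from camera to tool coordinates, whose origin is the TCP and whose axes are the tool frame's). Camera axes: x right, y down, z forward; pixel columns grow to the right and rows downward; lengths in mm; the calibration is good to about 2 mm. The wrist camera is an equidistant fisheye: a pixel r from the principal point sees the ray r / f radians off the axis. A picture is of the moment at which its call begins: read the wrist's pose just before it. calibration takes no time and is no camera call.
- manip.sign_off(): hands the job in, once; it reports no verdict.
The state is a dict: "clock": time; "joints": joint angles; "qd": joint speeds; "effort": joint torques, N m; "eef_pos": TCP position; "eef_rot": TCP orientation; "wrist_force": force on the tool from outside, world axes, zero at the start; "moment": the same for the moment, N m; "finger_gap": finger opening in mm.
Only numpy, scipy, OpenCV 4.12 (cv2) and the standard library are available. Lean on these libraries where they do the work, as an engineer would, in place of code of your own. Each camera call takes 0.05 s, during which the arm holds its last target.

### The job

Line the polished gift box standing on the front of the rack up with the empty lane and push it with the fingertips down between the two steel rails until it is fully home, its leading end against the metal back stop. It must only be pushed along the board, never lifted or tipped, and neither the box nor the robot may touch any rail, as steel scuffs the polish. Leave the boxes in the full lane and the other things on the table where they are.

Things in the scene. Friction and masses are not known exactly. Their poses are not given: they have to be found in the camera images.
- rack: Fixed plywood board on the table, 440 (x) by 292 (y) by 18 mm thick. Origin: centre of its underside. x runs along the lanes, from the open front end (bare board from -220 to -64 mm) to the back stop, an upright aluminium plate across both lanes, 34 mm high above the board, front face at x = +190 mm. Lanes lie at y = -68 and +68 mm; either may be the empty one.
- lane: The EMPTY lane: two bright steel tubes, 10 mm thick, on posts, along its x (the rack's x). Origin on the board's top (18 mm above the table), midway between the tubes, at the rack's x = 0. Tubes run from x = -64 (open mouth) to +188 mm, axes at y = -60 and +60 mm (110 mm clear between them), tops 23 mm above the board. Stop face at x = +190 mm.
- full_lane: The FULL lane beside it, same two tubes and same frame, already holding two gift boxes, which fill it almost from the stop to the mouth.
- box: Loose gift box to push: closed dark wooden block with a clear window over three nuts in its lid, 120 (x) by 92 (y) by 62 mm high, 0.25 to 0.5 kg, standing askew on the bare front part of the board. Origin: centre of its underside; x: its long axis, within 0.3 rad of the rack's x. Fully home its origin is at x = +130 mm in the lane's frame.
- stock_back: Identical gift box standing in the full lane at the stop; to be left alone. Origin: centre of its underside.
- stock_front: Identical gift box standing in the full lane in front of the other; its near end is just inside the mouth; to be left alone. Origin: centre of its underside.
- nut_a: Loose brown nut, 46 mm across and 45 mm high, on the table off the front end of the rack. Origin: its underside.
- nut_b: Loose brown nut, 42 mm across and 41 mm high, on the table off the front end of the rack. Origin: its underside.
- tin: Round wax tin, 62 mm across and 24 mm high, on the table beside the rack. Origin: centre of its underside.
- spool: Empty wooden spool standing upright, 44 mm across and 46 mm high, on the table beside the rack. Origin: centre of its underside.
- brush: Small brush, 170 mm long, lying on the table beyond the back stop. Origin: its underside.

How it is judged (in metres and radians):
On the way, in this order (a step that is already met when the one before it is completed fails the run):
1. the leading end of the box is well between the rails of the empty lane (y of box in the frame of lane between -0.009 and 0.009 m and x of box in the frame of lane between -0.08 and 0.1 m), for 0.05 s.
2. the box is home against the stop (y of box in the frame of lane between -0.009 and 0.009 m and x of box in the frame of lane above 0.125 m), for 0.1 s.
At the end, for the whole second after the job is handed in: The box stands flat on the board in the empty lane, its leading end within 5 mm of the stop, between the rails and in line with them within 0.08 rad, at rest; the other boxes have moved less than 10 mm and the bystanders less than 15 mm (all of step 2 and height (world z) of box between 0.014 and 0.024 m and angle between box's own z axis and vertical below 0.06 rad and x of box in the frame of lane below 0.134 m and angle between the x axis of box and the x axis of lane, either way round below 0.08 rad and linear speed of box below 0.01 m/s and distance of each of stock_back, stock_front from where it was at the start of the episode below 0.01 m and distance of each of nut_a, nut_b, tin, spool, brush from where it was at the start of the episode below 0.015 m); the robot touches nothing.
It fails at once if something touched a rail of the empty lane (contact force between lane and anything else above 0.2 N).
It fails at once if something touched a rail of the full lane (contact force between full_lane and anything else above 0.2 N).
It fails at once if the box was lifted or tipped (height (world z) of box above 0.028 m or angle between box's own z axis and vertical above 0.12 rad).
It fails at once if a box in the full lane was moved (distance of any of stock_back, stock_front from where it was at the start of the episode above 0.01 m).
It fails at once if a bystander was disturbed (distance of any of nut_a, nut_b, tin, spool, brush from where it was at the start of the episode above 0.015 m).
It also fails if it takes over 54 s, if anything falls off the work surface, if the arm or the gripper's body presses on something with over 40 N, if the wrist force passes 120 N, or if a joint passes its speed limit or range.

## Working session

There is one attempt and no reset: what is moved stays moved. The work goes in short steps, Python scripts to look and compute and a tool call to move; the robot and the scene stay as the last step left them, time stands still between calls to the robot, and variables do not carry over. Pictures are saved under pics/ and viewed, and the job is handed in when it is done.

Besides the shell and the picture viewer there is one more tool, called by a JSON object that holds its "method" and its "body", one argument or row to a line. arm_command: Moves the arm, as the interface text tells. Its arguments: {"type":"object","properties":{"steps":{"type":"array","items":{"type":"array"}},"force":{"type":"number"}},"required":["steps"]}

```bash
mkdir -p pics; ls
python3 - <<'E'
from cell import manip
import cv2,numpy as np
print(manip.read_state())
for n in ["scene","top"]:
    p,d=manip.camera(n); cv2.imwrite(f"pics/{n}0.png",p[:,:,::-1]); np.save(f"pics/{n}0d.npy",d)
    print(manip.calibration(n))
E
```

```text
pics
{'clock': 0.0, 'joints': array([ 1.09838754e+00,  3.00456737e-01,  1.52158249e+00, -7.00864850e-06,
        1.32064439e+00, -6.65783498e-02]), 'qd': array([ 0.00040987,  0.00092001, -0.00023067, -0.00102775,  0.00157366,
        0.00051715]), 'effort': array([ 2.42808646e-04, -5.31811774e+01, -3.52723396e+01,  7.07935542e-02,
        2.46351818e-02, -1.27419321e-04]), 'eef_pos': array([217.0100904 , 505.10709905, 204.89359834]), 'eef_rot': array([-3.14152685e+00,  1.08899970e-03,  1.16496767e+00]), 'wrist_force': array([ 0.48258381,  0.53654123, -0.39700032]), 'moment': array([0.04457087, 0.02908969, 0.04290622]), 'finger_gap': 94.10953590087176}
{'fx': 567.3899974308101, 'fy': 567.3899974308101, 'cx': 317.324024351058, 'cy': 238.24300596251092, 'R': array([[-0.49256442,  0.87008742, -0.01811566],
       [ 0.57748536,  0.31120526, -0.75475953],
       [-0.65106908, -0.38222921, -0.65575139]]), 't': array([ 273.27940002, -316.79140763, 1453.55677048])}
{'fx': 486.8919757654269, 'fy': 486.8919757654269, 'cx': 315.94216763283885, 'cy': 242.07224546152761, 'R': array([[-0.02988113, -0.99953916, -0.00534729],
       [-0.99717595,  0.03017838, -0.06877059],
       [ 0.06890027,  0.00327725, -0.99761817]]), 't': array([ 63.25250868, 588.83028585, 849.3535953 ])}
```

View pics/scene0.png

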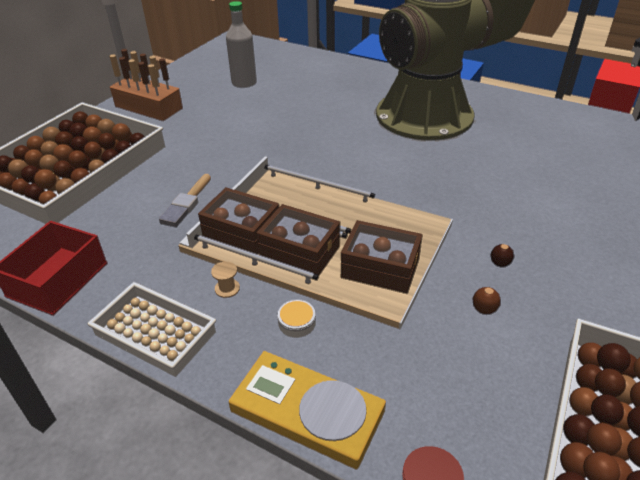

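View pics/top0.png

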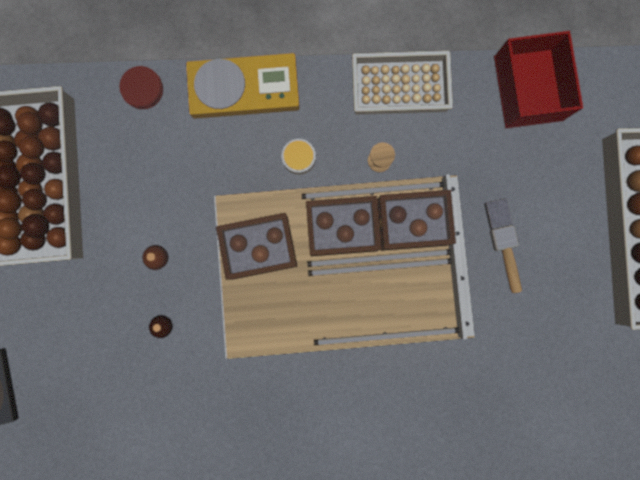

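The top view shows the rack's front on the left (corners near (215,196) and (226,357)) and the stop on the right. The empty lane is the lower one, nearer the robot. The box is near (258,246), in front of the full lane. Next I'll enlarge the view to read the corners.

Run:
```python
import cv2
p=cv2.imread("pics/top0.png")
c=p[165:365,205:345]; cv2.imwrite("pics/c1.png",cv2.resize(c,None,fx=4,fy=3*4/3,interpolation=cv2.INTER_CUBIC)[:, :][:600*2])
a=cv2.resize(p[170:290,205:345],None,fx=5,fy=5,interpolation=cv2.INTER_CUBIC);cv2.imwrite("pics/c1.png",a)
a=cv2.resize(p[240:365,205:345],None,fx=4.8,fy=4.8,interpolation=cv2.INTER_CUBIC);cv2.imwrite("pics/c2.png",a)
a=cv2.resize(p[165:345,290:480],None,fx=3.3,fy=3.3,interpolation=cv2.INTER_CUBIC);cv2.imwrite("pics/c3.png",a)
```

```text
(no output)
```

View pics/c1.png

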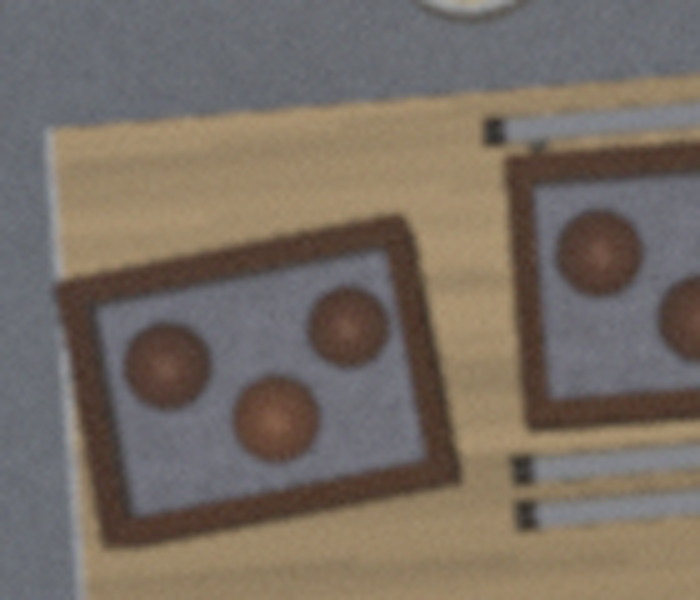

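View pics/c2.png

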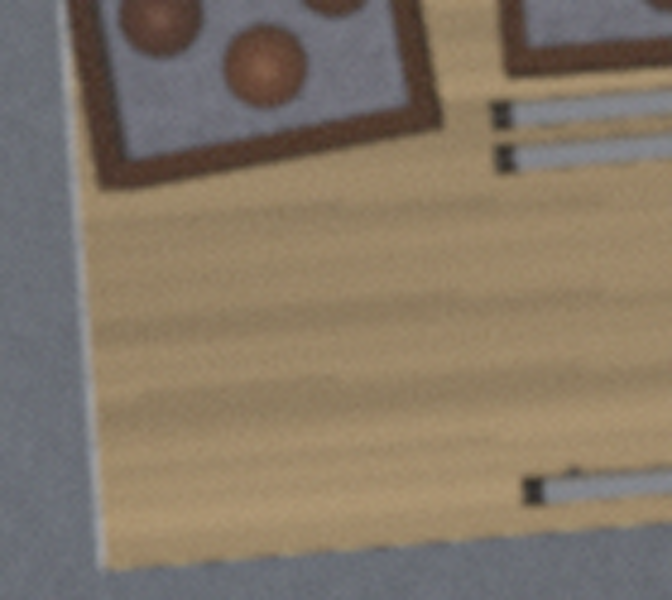

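View pics/c3.png

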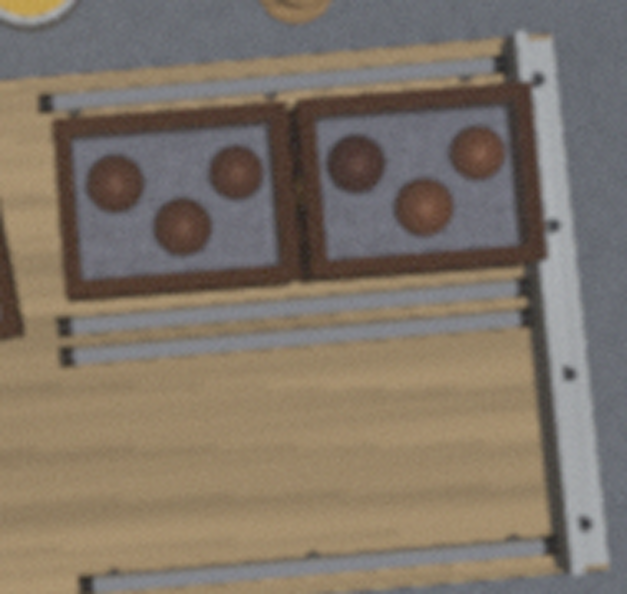

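```bash
cat > h.py <<'E'
from cell import manip
import numpy as np, cv2
from scipy.optimize import least_squares
def ray(n,u,v,z,C=None):
    C=C or manip.calibration(n); R=C['R'];t=C['t']
    d=R.T@np.array([(u-C['cx'])/C['fx'],(v-C['cy'])/C['fy'],1]); o=-R.T@t
    return o+d*(z-o[2])/d[2]
def fit(model,world):
    m=np.array(model)[:,:2];w=np.array(world)[:,:2]
    mc,wc=m.mean(0),w.mean(0)
    H=(m-mc).T@(w-wc); a=np.arctan2(H[0,1]-H[1,0],H[0,0]+H[1,1])
    R=np.array([[np.cos(a),-np.sin(a)],[np.sin(a),np.cos(a)]]);o=wc-R@mc
    return o,a,(w-(m@R.T+o))
E
python3 - <<'E'
from h import *
np.set_printoptions(precision=1,suppress=True)
P=[((53/5+205,128/5+170),18,(-220,146)),((105/4.8+205,568/4.8+240),18,(-220,-146)),
((302,196.2),40,(-64,128)),((308,264),40,(-64,8)),((308.4,273.2),40,(-64,-8)),((314.2,342.3),40,(-64,-128)),
((452.1,261.4),40,(188,-8)),((457.6,330.2),40,(188,-128))]
W=[ray('top',u-.4,v-.4,z) for (u,v),z,_ in P]
o,a,r=fit([m for *_,m in P],W); print("rack",o,round(a,4));print(r)
B=[((217,227),(-60,46)),((285.6,213),(60,46)),((297,266.4),(60,-46)),((226,279.4),(-60,-46))]
W=[ray('top',u-.4,v-.4,80) for (u,v),_ in B]
ob,ab,r=fit([m for _,m in B],W); print("box",ob,round(ab,4));print(r)
c,s=np.cos(a),np.sin(a);R=np.array([[c,-s],[s,c]])
print("box in rack",R.T@(ob-o),"lane y",(R.T@(ob-o))[1]+68,"rel ang",ab-a)
d=np.load("pics/top0d.npy");print(d[240,255],d[300,270], d[100,300])
E
```

```text
rack [547.5  -2.1] -1.5187
[[-0.9 -0.4]
 [ 0.4 -0.6]
 [-0.6 -0.3]
 [-0.1 -1.2]
 [-0.1 -0.6]
 [ 0.7 -0.9]
 [-0.3  0.7]
 [ 1.   3.3]]
box [582.9 145.2] -1.4068
[[-1.3 -1.6]
 [-0.8  1.7]
 [ 0.2  0.1]
 [ 1.8 -0.1]]
box in rack [-145.2   43.1] lane y 111.06073739988523 rel ang 0.11192770573030963
812.0638 866.9286 909.29333
```

{"method": "arm_command", "body": {
  "steps": [
    [0.7,[0,0,0],-0.115],
    [0.7,[0,0,0],-0.115],
    [0.7,[0,0,0],-0.115],
    [0.7,[0,0,0],-0.113]
  ]
}}

```text
clock: 0.43
eef_pos: [217.0, 505.2, 205.1]
eef_rot: [-3.141, 0.001, 1.629]
wrist_force: [-0.6, -0.9, 0.1]
finger_gap: 70.7
```

```bash
cat >> h.py <<'E'
O=np.array([547.5,-2.1]);A=-1.5187
RR=np.array([[np.cos(A),-np.sin(A)],[np.sin(A),np.cos(A)]])
def st():
    s=manip.read_state();p=s['eef_pos'];r=RR.T@(p[:2]-O)
    print("t %.2f rackx %.1f racky %.1f laney %.1f z %.1f yaw %.4f relyaw %.4f gap %.1f F %s"%(s['clock'],r[0],r[1],r[1]+68,p[2],s['eef_rot'][2],s['eef_rot'][2]-A,s['finger_gap'],np.round(s['wrist_force'],1)))
    return s
def go(rx,ry,z):
    s=manip.read_state();p=s['eef_pos'];w=np.append(O+RR@np.array([rx,ry]),z)
    from scipy.spatial.transform import Rotation as Ro
    print("cm tool",np.round(Ro.from_euler('xyz',s['eef_rot']).inv().apply(w-p)/10,2), "world",w.round(1))
E
python3 - <<'E'
from h import *
st();go(-145,118,205)
for n,u,v,z in [('tin',298,155,24),('spool',382,153,46),('nut',155,257,25)]:
    print(n,RR.T@(ray('top',u,v,z)[:2]-O))
E
```

```text
t 0.43 rackx -523.8 racky -303.6 laney -235.6 z 205.1 yaw 1.6287 relyaw 3.1474 gap 70.7 F [-0.6 -0.9  0.1]
cm tool [-3.813e+01  4.194e+01  2.000e-02] world [657.8 148.8 205. ]
tin [-64.65913606 204.51892007]
spool [ 83.02000025 190.22106706]
nut [-332.43389339   42.09831224]
```

{"method": "arm_command", "body": {
  "steps": [
    [0.7,[-2.4,2.6,0],0],
    [0.7,[-2.4,2.6,0],0],
    [0.7,[-2.4,2.6,0],0],
    [0.7,[-2.4,2.6,0],0],
    [0.7,[-2.4,2.6,0],0]
  ]
}}

```text
clock: 0.85
eef_pos: [354.1, 390.9, 205.2]
eef_rot: [-3.141, 0.0, 1.623]
wrist_force: [0.4, 1.0, 0.9]
finger_gap: 65.9
```

{"method": "arm_command", "body": {
  "steps": [
    [0.7,[-2.4,2.6,0],0],
    [0.7,[-2.4,2.6,0],0],
    [0.7,[-2.4,2.6,0],0],
    [0.7,[-2.4,2.6,0],0],
    [0.7,[-2.4,2.6,0],0]
  ]
}}

```text
clock: 1.27
eef_pos: [490.3, 277.8, 205.2]
eef_rot: [-3.141, 0.0, 1.623]
wrist_force: [0.7, 0.4, -0.0]
finger_gap: 65.8
```

{"method": "arm_command", "body": {
  "steps": [
    [0.7,[-2.4,2.6,0],0],
    [0.7,[-2.4,2.6,0],0],
    [0.7,[-2.4,2.6,0],0],
    [0.7,[-2.4,2.6,0],0],
    [0.7,[-2.4,2.6,0],0]
  ]
}}

```text
clock: 1.68
eef_pos: [626.4, 164.7, 205.0]
eef_rot: [-3.141, 0.0, 1.623]
wrist_force: [0.2, 0.5, 0.2]
finger_gap: 66.1
```

{"method": "arm_command", "body": {
  "steps": [
    [0.7,[-2.1,2.9,0],0],
    [0.7,[0,0,0],0],
    [0.7,[0,0,0],0]
  ]
}}

```text
clock: 1.93
eef_pos: [655.9, 145.4, 203.9]
eef_rot: [-3.14, 0.0, 1.621]
wrist_force: [0.2, 0.3, -0.6]
finger_gap: 66.2
```

Run:
```python
from h import *
st();go(-145,118,45)
p,d=manip.camera('top'); cv2.imwrite("pics/t1.png",p[:,:,::-1])
st()
```

```text
t 1.93 rackx -141.7 racky 116.0 laney 184.0 z 203.9 yaw 1.6209 relyaw 3.1396 gap 66.2 F [ 0.2  0.3 -0.6]
cm tool [ 0.34  0.23 15.89] world [657.8 148.8  45. ]
t 1.98 rackx -142.8 racky 115.3 laney 183.3 z 204.5 yaw 1.6223 relyaw 3.1410 gap 65.6 F [-0.3  0.3  0.6]
```

View pics/t1.png

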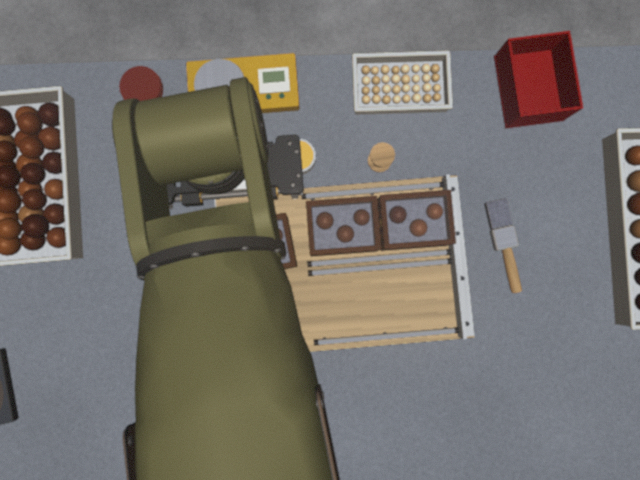

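The arm hides the box from the top camera here. The tool sits over the free strip beside the box, so I'll lower it straight down.

{"method": "arm_command", "body": {
  "steps": [
    [0.7,[0.2,0.3,4],0],
    [0.7,[0,0,4],0],
    [0.7,[0,0,4],0],
    [0.7,[0,0,3.9],0],
    [0.7,[0,0,0],0]
  ]
}}

```text
clock: 2.4
eef_pos: [653.6, 149.3, 38.7]
eef_rot: [-3.13, 0.001, 1.624]
wrist_force: [-0.7, -0.6, -1.3]
finger_gap: 65.6
```

Run:
```python
from h import *
st()
p,d=manip.camera('wrist'); cv2.imwrite("pics/w1.png",p[:,:,::-1])
p,d=manip.camera('scene'); cv2.imwrite("pics/s1.png",p[:,:,::-1])
print(manip.calibration('wrist'))
```

```text
t 2.40 rackx -145.7 racky 113.9 laney 181.9 z 38.7 yaw 1.6244 relyaw 3.1431 gap 65.6 F [-0.7 -0.6 -1.3]
{'fx': 371.64829954431775, 'fy': 371.64829954431775, 'cx': 316.2884884556663, 'cy': 238.38545668551353, 'tool_from_camera': array([[ 9.99999148e-01, -1.27249074e-03, -2.92804514e-04,
         6.03705905e-01],
       [ 1.30379448e-03,  9.60828455e-01,  2.77140722e-01,
        -8.14305457e+01],
       [-7.13240939e-05, -2.77140867e-01,  9.60829295e-01,
        -1.79403440e+02],
       [ 0.00000000e+00,  0.00000000e+00,  0.00000000e+00,
         1.00000000e+00]])}
```

View pics/w1.png

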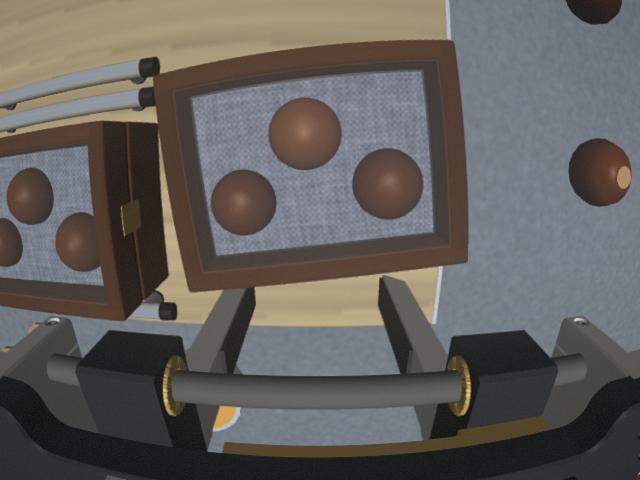

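View pics/s1.png

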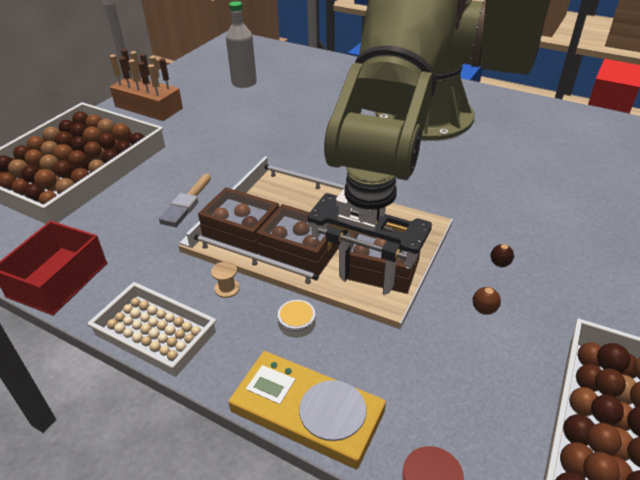

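The wrist view shows the box face just ahead of both fingertips, at about (220,285) and (400,275), with the rail mouths clear to the left. Starting the sideways push.

{"method": "arm_command", "body": {
  "steps": [
    [0.7,[0,-0.6,0],0],
    [0.7,[0,-0.6,0],0],
    [0.7,[0,-0.6,0],0],
    [0.7,[0,-0.6,0],0],
    [0.7,[0,-0.6,0],0]
  ]
}}

```text
clock: 2.92
eef_pos: [628.2, 147.3, 47.8]
eef_rot: [3.139, -0.0, 1.623]
wrist_force: [2.1, 1.0, 1.6]
finger_gap: 66.0
```

{"method": "arm_command", "body": {
  "steps": [
    [0.7,[0,-0.6,0],0],
    [0.7,[0,-0.6,0],0],
    [0.7,[0,-0.6,0],0],
    [0.7,[0,-0.6,0],0],
    [0.7,[0,-0.6,0],0]
  ]
}}

```text
clock: 3.33
eef_pos: [597.8, 145.7, 46.5]
eef_rot: [3.142, 0.0, 1.623]
wrist_force: [1.9, 0.2, 2.1]
finger_gap: 65.5
```

Run:
```python
from h import *
st()
p,d=manip.camera('wrist'); cv2.imwrite("pics/w2.png",p[:,:,::-1])
```

```text
t 3.33 rackx -145.0 racky 57.9 laney 125.9 z 46.5 yaw 1.6230 relyaw 3.1417 gap 65.5 F [1.9 0.2 2.1]
```

View pics/w2.png

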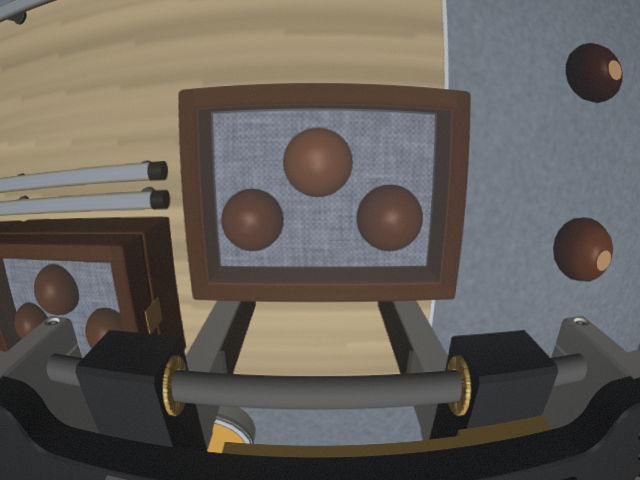

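The box is now square against both fingers. Its near edge is level at row 298. I'll keep pushing.

{"method": "arm_command", "body": {
  "steps": [
    [0.7,[0,-0.6,0],0],
    [0.7,[0,-0.6,0],0],
    [0.7,[0,-0.6,0],0],
    [0.7,[0,-0.6,0],0],
    [0.7,[0,-0.6,0],0]
  ]
}}

```text
clock: 3.8
eef_pos: [567.7, 144.1, 46.3]
eef_rot: [-3.141, 0.0, 1.623]
wrist_force: [2.3, 0.2, -0.5]
finger_gap: 65.8
```

{"method": "arm_command", "body": {
  "steps": [
    [0.7,[0,-0.6,0],0],
    [0.7,[0,-0.6,0],0],
    [0.7,[0,-0.6,0],0],
    [0.7,[0,-0.6,0],0],
    [0.7,[0,-0.6,0],0]
  ]
}}

```text
clock: 4.22
eef_pos: [537.8, 142.5, 46.4]
eef_rot: [-3.141, 0.0, 1.623]
wrist_force: [1.1, 0.0, -0.3]
finger_gap: 66.0
```

{"method": "arm_command", "body": {
  "steps": [
    [0.7,[0,-0.3,0],0],
    [0.7,[0,-0.2,0],0],
    [0.7,[0,0,0],0]
  ]
}}

```text
clock: 4.47
eef_pos: [533.1, 142.4, 46.5]
eef_rot: [-3.141, 0.0, 1.623]
wrist_force: [0.2, 0.0, -0.2]
finger_gap: 66.1
```

Run:
```python
from h import *
st()
p,d=manip.camera('wrist'); cv2.imwrite("pics/w3.png",p[:,:,::-1])
```

```text
t 4.47 rackx -145.0 racky -6.8 laney 61.2 z 46.5 yaw 1.6231 relyaw 3.1418 gap 66.1 F [ 0.2  0.  -0.2]
```

View pics/w3.png

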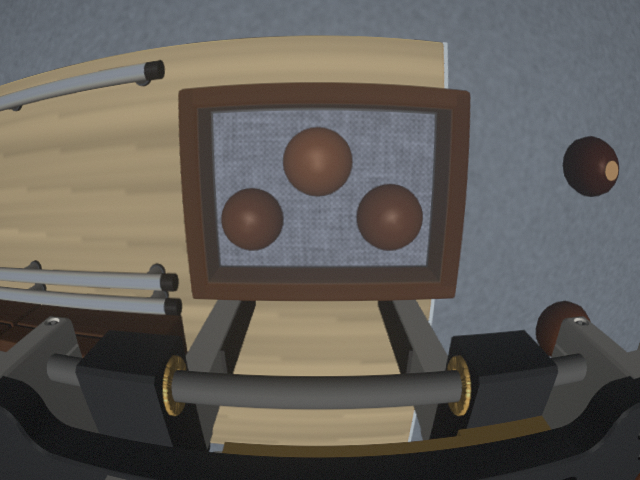

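```bash
cat >> h.py <<'E'
def wray(u,v,zw,ztcp):
    C=manip.calibration('wrist');x=(u-C['cx'])/C['fx'];y=(v-C['cy'])/C['fy'];r=np.hypot(x,y)
    d=np.array([x/r*np.sin(r),y/r*np.sin(r),np.cos(r)]);T=C['tool_from_camera']
    d=T[:3,:3]@d;o=T[:3,3];zt=ztcp-zw
    return (o+d*(zt-o[2])/d[2])[:2]
E
python3 - <<'E'
from h import *
z=46.5
for u,v in [(179,91),(470,93),(456,300),(193,300)]: print("box",wray(u,v,80,z).round(1))
for u,v in [(162,70),(177,283),(180,307)]: print("railend top-ish",wray(u,v,36,z).round(1))
for u,v in [(445,42)]: print("board corner",wray(u,v,18,z).round(1))
E
```

```text
box [ -54.7 -101.2]
box [  63.3 -100.9]
box [ 64.3 -10. ]
box [-55.1 -10.5]
railend top-ish [ -81.3 -119.8]
railend top-ish [-80.6   0.3]
railend top-ish [-81.   15.9]
board corner [  74.5 -138.5]
```

The wrist view gives the box centre at tool y -55.6 and the lane centre at -59.8, from rail ends 120 mm apart as they should be. I'll push 4.3 mm more, then back off.

{"method": "arm_command", "body": {
  "steps": [
    [0.7,[0,-0.25,0],0],
    [0.7,[0,-0.18,0],0],
    [0.7,[0,0,0],0],
    [0.7,[0,0,0],0]
  ]
}}

```text
clock: 4.85
eef_pos: [529.0, 142.1, 46.4]
eef_rot: [-3.141, 0.0, 1.623]
wrist_force: [-0.4, 0.4, -0.3]
finger_gap: 65.6
```

{"method": "arm_command", "body": {
  "steps": [
    [0.7,[0,0.5,0],0],
    [0.7,[0,1.5,0],0],
    [0.7,[0,1.0,0],0],
    [0.7,[0,0,0],0],
    [0.7,[0,0,0],0]
  ]
}}

```text
clock: 5.27
eef_pos: [559.1, 143.6, 46.1]
eef_rot: [-3.141, 0.0, 1.623]
wrist_force: [0.6, 0.5, -0.1]
finger_gap: 66.0
```

Run:
```python
from h import *
st()
p,d=manip.camera('wrist'); cv2.imwrite("pics/w4.png",p[:,:,::-1])
```

```text
t 5.27 rackx -144.9 racky 19.2 laney 87.2 z 46.1 yaw 1.6228 relyaw 3.1415 gap 66.0 F [ 0.6  0.5 -0.1]
```

View pics/w4.png

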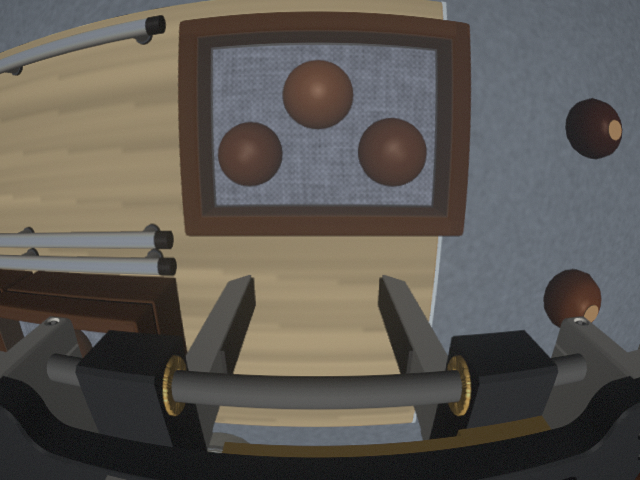

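{"method": "arm_command", "body": {
  "steps": [
    [0.7,[0,0,-3.5],0],
    [0.7,[0,0,-3.5],0],
    [0.7,[0,0,-3.0],0],
    [0.7,[0,0,0],0.12],
    [0.7,[0,0,0],0.12]
  ]
}}

```text
clock: 5.73
eef_pos: [559.3, 143.8, 148.5]
eef_rot: [3.139, -0.001, 1.378]
wrist_force: [-0.6, 0.0, -1.3]
finger_gap: 65.9
```

{"method": "arm_command", "body": {
  "steps": [
    [0.7,[0,0,0],0.12],
    [0.7,[0,0,0],0.12],
    [0.7,[0,0,0],0.12],
    [0.7,[0,0,0],0.12],
    [0.7,[0,0,0],0.12]
  ]
}}

```text
clock: 6.15
eef_pos: [558.5, 143.7, 146.4]
eef_rot: [-3.141, 0.0, 0.777]
wrist_force: [-0.4, -0.3, -0.6]
finger_gap: 65.8
```

{"method": "arm_command", "body": {
  "steps": [
    [0.7,[0,0,0],0.12],
    [0.7,[0,0,0],0.12],
    [0.7,[0,0,0],0.12],
    [0.7,[0,0,0],0.12],
    [0.7,[0,0,0],0.12]
  ]
}}

```text
clock: 6.57
eef_pos: [558.6, 143.7, 146.3]
eef_rot: [-3.142, 0.0, 0.177]
wrist_force: [-0.2, -0.0, -0.6]
finger_gap: 65.9
```

{"method": "arm_command", "body": {
  "steps": [
    [0.7,[0,0,0],0.13],
    [0.7,[0,0,0],0],
    [0.7,[0,0,0],0]
  ]
}}

```text
clock: 6.82
eef_pos: [558.8, 143.7, 146.4]
eef_rot: [3.142, 0.0, 0.062]
wrist_force: [0.0, -0.1, 0.0]
finger_gap: 66.0
```

Run:
```python
from h import *
st();go(-243,-69,146)
p,d=manip.camera('top'); cv2.imwrite("pics/t5.png",p[:,:,::-1])
```

```text
t 6.82 rackx -145.0 racky 18.8 laney 86.8 z 146.4 yaw 0.0621 relyaw 1.5808 gap 66.0 F [ 0.  -0.1  0. ]
cm tool [-8.68 -9.89  0.04] world [465.9 237.  146. ]
```

View pics/t5.png

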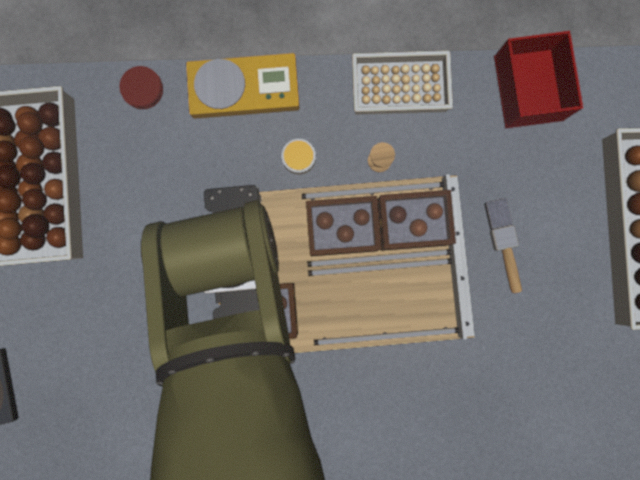

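{"method": "arm_command", "body": {
  "steps": [
    [0.7,[0,0,0],0.01],
    [0.7,[-2.1,-2.8,0],0],
    [0.7,[-2.1,-2.8,0],0],
    [0.7,[-2.1,-2.8,0],0],
    [0.7,[-2.3,-1.4,0],0]
  ]
}}

```text
clock: 7.28
eef_pos: [467.3, 239.4, 146.4]
eef_rot: [-3.141, -0.0, 0.051]
wrist_force: [0.6, 0.6, -0.5]
finger_gap: 65.7
```

{"method": "arm_command", "body": {
  "steps": [
    [0.7,[0,0,0],0],
    [0.7,[0,0,3.2],0],
    [0.7,[0,0,3.2],0],
    [0.7,[0,0,3.0],0],
    [0.7,[0,0,0],0]
  ]
}}

```text
clock: 7.7
eef_pos: [466.2, 236.0, 47.6]
eef_rot: [3.139, 0.007, 0.049]
wrist_force: [-0.2, -0.2, -1.4]
finger_gap: 65.8
```

Run:
```python
from h import *
st()
for n in ['top','wrist','scene']:
    p,d=manip.camera(n); cv2.imwrite(f"pics/{n}6.png",p[:,:,::-1])
st()
```

```text
t 7.70 rackx -242.1 racky -68.8 laney -0.8 z 47.6 yaw 0.0494 relyaw 1.5681 gap 65.8 F [-0.2 -0.2 -1.4]
t 7.85 rackx -243.4 racky -65.5 laney 2.5 z 53.9 yaw 0.0485 relyaw 1.5672 gap 66.1 F [0.6 0.3 0.9]
```

View pics/top6.png

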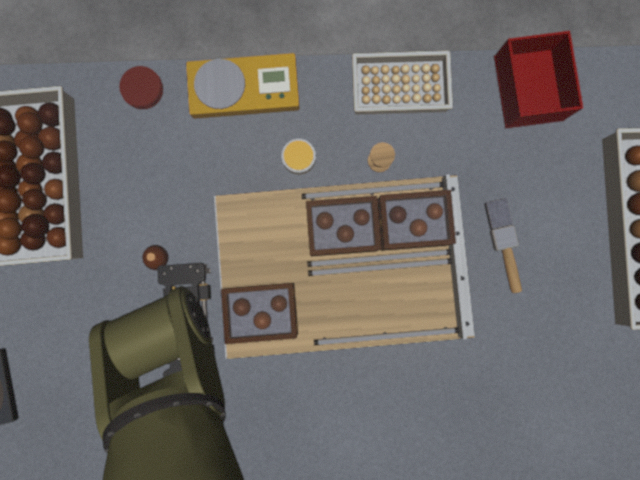

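View pics/wrist6.png

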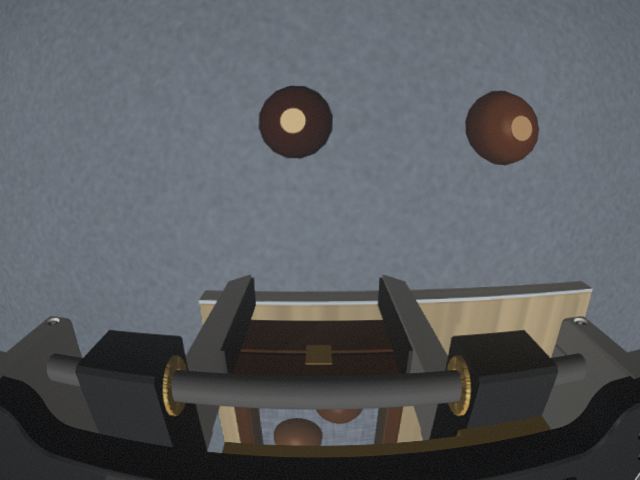

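View pics/scene6.png

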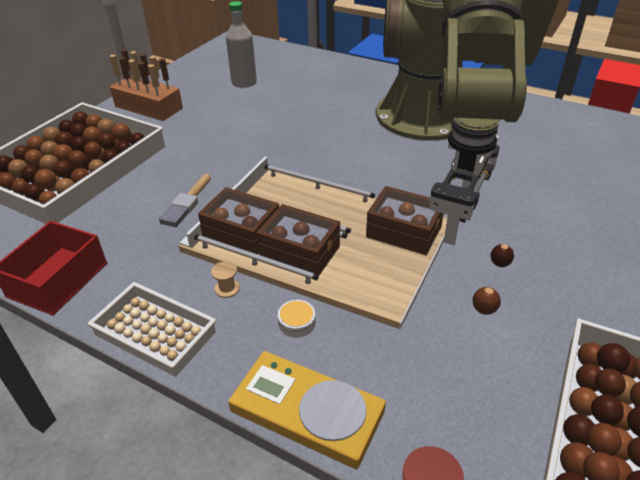

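The top view is now clear: the box is at about (260,312) and looks square and in line with the empty lane. I'll zoom in to measure it against the rails.

Run:
```python
import cv2
p=cv2.imread("pics/top6.png")
a=cv2.resize(p[245:365,205:345],None,fx=5,fy=5,interpolation=cv2.INTER_CUBIC);cv2.imwrite("pics/c6.png",a)
```

```text
(no output)
```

View pics/c6.png

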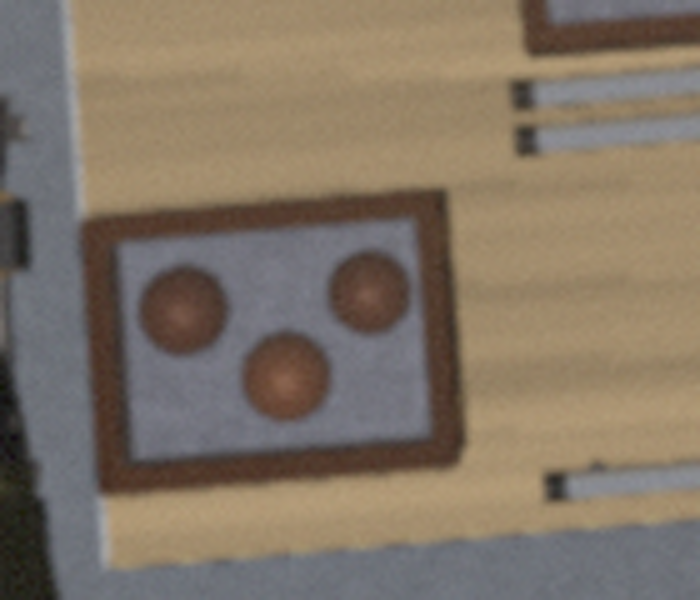

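Run:
```python
from h import *
np.set_printoptions(precision=1,suppress=True)
f=lambda u,v:((u+.5)/5-.5+205,(v+.5)/5-.5+245)
B=[((83,220),(-60,46)),((443,192),(60,46)),((461,463),(60,-46)),((101,491),(-60,-46))]
W=[ray('top',*f(*u),80) for u,_ in B]
ob,ab,r=fit([m for _,m in B],W); print("box",ob,round(ab,4));print(r)
for zr in (36,40):
    L=[(f(517,140),(-64,60)),(f(548,487),(-64,-60)),((451.7,261),(188,60)),((457.2,329.8),(188,-60))]
    o,a,r=fit([m for _,m in L],[ray('top',*u,zr) for u,_ in L]);
    c,s=np.cos(a),np.sin(a);R=np.array([[c,-s],[s,c]])
    print("lane",o,round(a,4),"box in lane",R.T@(ob-o),"rel",ab-a); print(r)
```

```text
box [472.4 142.6] -1.5242
[[-1.6 -0.4]
 [-1.5  0.1]
 [ 1.6  0.9]
 [ 1.5 -0.6]]
lane [479.7  -5.7] -1.5194 box in lane [-148.5    0.3] rel -0.004775885739550345
[[ 0.  -0.4]
 [-0.2 -1.5]
 [-0.2 -0.3]
 [ 0.5  2.2]]
lane [480.   -5.1] -1.5194 box in lane [-148.    0.] rel -0.004775885739550345
[[-0.2 -1. ]
 [ 0.1 -2.1]
 [-0.5  0.3]
 [ 0.7  2.8]]
```

The box is within about 0.5 mm of the lane centre and 0.005 rad of its direction. Next I'll centre the tool and start the push.

{"method": "arm_command", "body": {
  "steps": [
    [0.7,[-0.2,0.6,0],-0.003],
    [0.7,[0,0.6,0],0],
    [0.7,[0,0.6,0],0],
    [0.7,[0,0.5,0],0],
    [0.7,[0,0.5,0],0]
  ]
}}

```text
clock: 8.27
eef_pos: [468.3, 208.8, 53.1]
eef_rot: [-3.141, -0.001, 0.051]
wrist_force: [0.2, 1.9, 1.2]
finger_gap: 65.9
```

{"method": "arm_command", "body": {
  "steps": [
    [0.7,[0,0.6,0],0],
    [0.7,[0,0.6,0],0],
    [0.7,[0,0.6,0],0],
    [0.7,[0,0.4,0],0],
    [0.7,[0,0.2,0],0]
  ]
}}

```text
clock: 8.68
eef_pos: [469.2, 184.8, 52.4]
eef_rot: [-3.142, 0.0, 0.051]
wrist_force: [-0.2, 0.9, 1.3]
finger_gap: 65.6
```

Run:
```python
from h import *
st()
for n in ['top']:
    p,d=manip.camera(n); cv2.imwrite(f"pics/{n}7.png",p[:,:,::-1])
a=cv2.resize(p[245:365,205:345],None,fx=5,fy=5,interpolation=cv2.INTER_CUBIC);cv2.imwrite("pics/c7.png",a[:,:,::-1])
```

```text
t 8.68 rackx -190.7 racky -68.4 laney -0.4 z 52.4 yaw 0.0506 relyaw 1.5693 gap 65.6 F [-0.2  0.9  1.3]
```

View pics/c7.png

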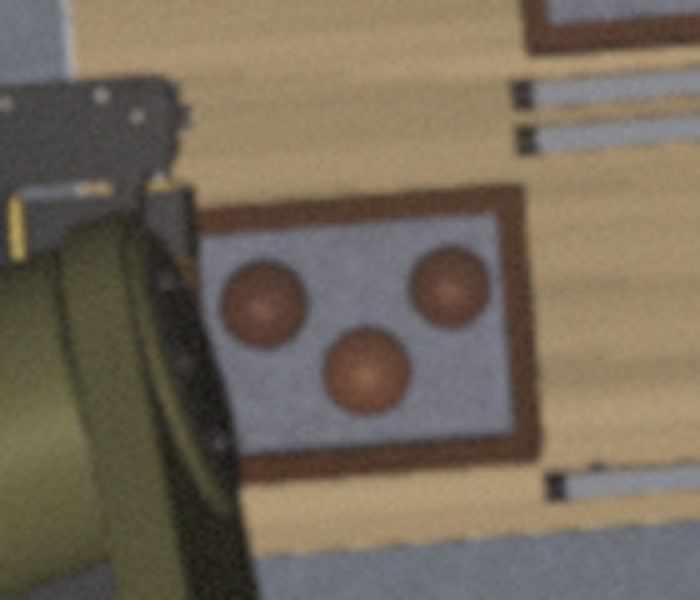

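```bash
cat >> h.py <<'E'
def lane(u,v,z): return (RR.T@(ray('top',u,v,z)[:2]-O)+[0,68]).round(1)
E
python3 - <<'E'
from h import *
f=lambda u,v:((u+.5)/5-.5+205,(v+.5)/5-.5+245)
for p in [(523,186),(540,459)]: print(lane(*f(*p),80))
for p in [(443,192),(461,463)]: print('before',lane(*f(*p),80))
E
```

```text
[-61.9  44.5]
[-63.5 -45. ]
before [-88.4  44.7]
before [-89.5 -44.2]
```

The box is centred to within about 0.4 mm and its front is just at the mouth. I'll continue in.

{"method": "arm_command", "body": {
  "steps": [
    [0.7,[0,0.5,0],0],
    [0.7,[0,0.7,0],0],
    [0.7,[0,0.7,0],0],
    [0.7,[0,0.7,0],0],
    [0.7,[0,0.7,0],0]
  ]
}}

```text
clock: 9.15
eef_pos: [470.8, 151.6, 52.4]
eef_rot: [3.141, 0.0, 0.051]
wrist_force: [0.8, 1.1, 1.3]
finger_gap: 65.7
```

{"method": "arm_command", "body": {
  "steps": [
    [0.7,[0,0.7,0],0],
    [0.7,[0,0.7,0],0],
    [0.7,[0,0.7,0],0],
    [0.7,[0,0.5,0],0],
    [0.7,[0,0.3,0],0]
  ]
}}

```text
clock: 9.57
eef_pos: [472.3, 122.7, 52.4]
eef_rot: [3.141, 0.0, 0.051]
wrist_force: [0.0, 1.6, -0.5]
finger_gap: 65.3
```

Run:
```python
from h import *
st()
for n in ['top']:
    p,d=manip.camera(n); cv2.imwrite(f"pics/{n}8.png",p[:,:,::-1])
a=cv2.resize(p[235:355,245:385],None,fx=5,fy=5,interpolation=cv2.INTER_CUBIC);cv2.imwrite("pics/c8.png",a[:,:,::-1])
```

```text
t 9.57 rackx -128.6 racky -68.6 laney -0.6 z 52.4 yaw 0.0505 relyaw 1.5692 gap 65.3 F [ 0.   1.6 -0.5]
```

View pics/c8.png

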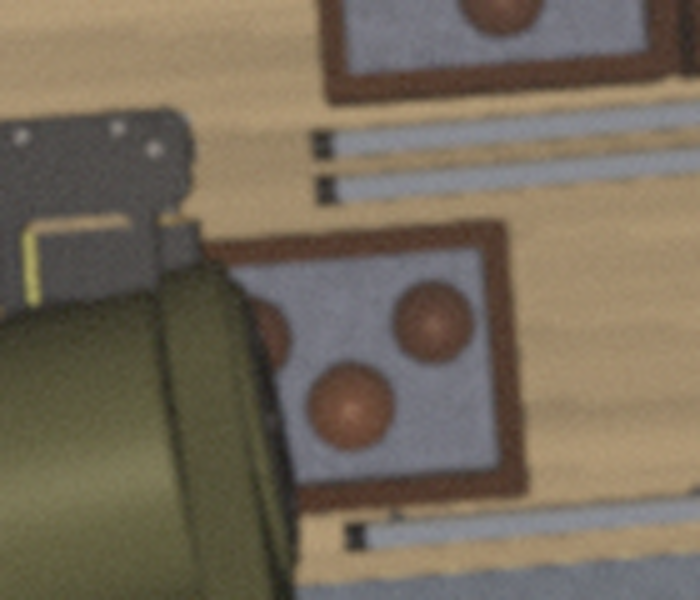

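Run:
```python
from h import *
f=lambda u,v:((u+.5)/5-.5+245,(v+.5)/5-.5+235)
for p in [(505,222),(525,492)]: print(lane(*f(*p),80))
```

```text
[-1.4 44.2]
[ -2.5 -44.4]
```

The box is centred to 0.1 mm and straight. I'll keep going.

{"method": "arm_command", "body": {
  "steps": [
    [0.7,[0,0.5,0],0],
    [0.7,[0,0.7,0],0],
    [0.7,[0,0.7,0],0],
    [0.7,[0,0.7,0],0],
    [0.7,[0,0.7,0],0]
  ]
}}

```text
clock: 10.03
eef_pos: [474.0, 89.8, 52.4]
eef_rot: [3.142, 0.0, 0.051]
wrist_force: [-0.1, 1.1, -0.4]
finger_gap: 65.6
```

{"method": "arm_command", "body": {
  "steps": [
    [0.7,[0,0.7,0],0],
    [0.7,[0,0.7,0],0],
    [0.7,[0,0.7,0],0],
    [0.7,[0,0.5,0],0],
    [0.7,[0,0.3,0],0]
  ]
}}

```text
clock: 10.45
eef_pos: [475.6, 60.8, 52.4]
eef_rot: [3.142, 0.0, 0.05]
wrist_force: [0.8, 1.5, -0.8]
finger_gap: 65.7
```

Run:
```python
from h import *
st()
for n in ['top']:
    p,d=manip.camera(n); cv2.imwrite(f"pics/{n}9.png",p[:,:,::-1])
a=cv2.resize(p[230:350,295:435],None,fx=5,fy=5,interpolation=cv2.INTER_CUBIC);cv2.imwrite("pics/c9.png",a[:,:,::-1])
```

```text
t 10.45 rackx -66.6 racky -68.6 laney -0.6 z 52.4 yaw 0.0504 relyaw 1.5691 gap 65.7 F [ 0.8  1.5 -0.8]
```

View pics/c9.png

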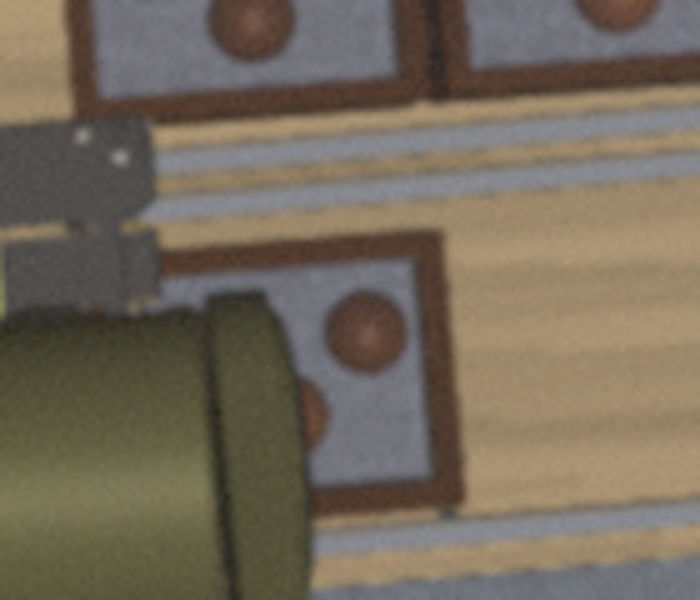

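Run:
```python
from h import *
f=lambda u,v:((u+.5)/5-.5+295,(v+.5)/5-.5+230)
for p in [(440,232),(462,504)]: print(lane(*f(*p),80))
```

```text
[60.  44.1]
[ 59.  -45.2]
```

{"method": "arm_command", "body": {
  "steps": [
    [0.7,[0,0.5,0],0],
    [0.7,[0,0.7,0],0],
    [0.7,[0,0.7,0],0],
    [0.7,[0,0.7,0],0],
    [0.7,[0,0.7,0],0]
  ]
}}

```text
clock: 10.92
eef_pos: [477.2, 27.9, 52.5]
eef_rot: [-3.142, -0.0, 0.051]
wrist_force: [-0.5, 1.6, 0.8]
finger_gap: 65.7
```

{"method": "arm_command", "body": {
  "steps": [
    [0.7,[0,0.7,0],0],
    [0.7,[0,0.7,0],0],
    [0.7,[0,0.7,0],0],
    [0.7,[0,0.5,0],0],
    [0.7,[0,0.3,0],0]
  ]
}}

```text
clock: 11.33
eef_pos: [478.7, -1.1, 52.5]
eef_rot: [3.142, -0.0, 0.05]
wrist_force: [0.6, 2.4, 0.7]
finger_gap: 65.8
```

Run:
```python
from h import *
st()
for n in ['top']:
    p,d=manip.camera(n); cv2.imwrite(f"pics/{n}10.png",p[:,:,::-1])
a=cv2.resize(p[225:345,345:485],None,fx=5,fy=5,interpolation=cv2.INTER_CUBIC);cv2.imwrite("pics/c10.png",a[:,:,::-1])
```

```text
t 11.33 rackx -4.6 racky -68.7 laney -0.7 z 52.5 yaw 0.0505 relyaw 1.5692 gap 65.8 F [0.6 2.4 0.7]
```

View pics/c10.png

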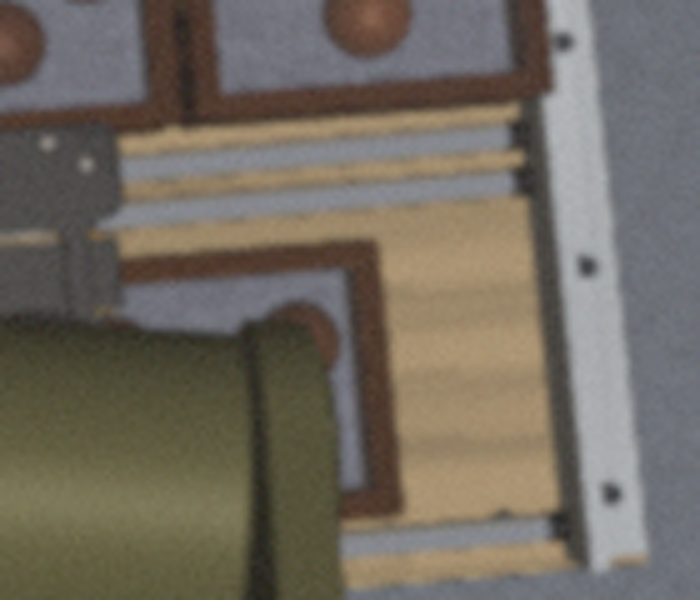

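Run:
```python
from h import *
f=lambda u,v:((u+.5)/5-.5+345,(v+.5)/5-.5+225)
for p in [(377,242),(402,514)]: print(lane(*f(*p),80))
```

```text
[122.1  44. ]
[121.6 -45.4]
```

{"method": "arm_command", "body": {
  "steps": [
    [0.7,[0,0.5,0],0],
    [0.7,[0,0.6,0],0],
    [0.7,[0,0.6,0],0],
    [0.7,[0,0.6,0],0],
    [0.7,[0,0.6,0],0]
  ]
}}

```text
clock: 11.8
eef_pos: [480.2, -29.9, 52.5]
eef_rot: [-3.142, -0.0, 0.051]
wrist_force: [-0.5, 1.8, 0.4]
finger_gap: 65.9
```

{"method": "arm_command", "body": {
  "steps": [
    [0.7,[0,0.6,0],0],
    [0.7,[0,0.6,0],0],
    [0.7,[0,0.5,0],0],
    [0.7,[0,0.4,0],0],
    [0.7,[0,0.3,0],0]
  ]
}}

```text
clock: 12.22
eef_pos: [481.4, -53.8, 52.5]
eef_rot: [-3.142, 0.0, 0.051]
wrist_force: [-0.6, 2.5, -0.1]
finger_gap: 65.7
```

{"method": "arm_command", "body": {
  "steps": [
    [0.7,[0,0.2,0],0],
    [0.7,[0,0.2,0],0],
    [0.7,[0,0.2,0],0],
    [0.7,[0,0.15,0],0],
    [0.7,[0,0.15,0],0]
  ]
}}

```text
clock: 12.63
eef_pos: [481.8, -62.3, 52.5]
eef_rot: [3.142, -0.0, 0.051]
wrist_force: [-0.5, 2.4, 1.3]
finger_gap: 65.9
```

Run:
```python
from h import *
st()
for n in ['top']:
    p,d=manip.camera(n); cv2.imwrite(f"pics/{n}11.png",p[:,:,::-1])
a=cv2.resize(p[225:345,345:485],None,fx=5,fy=5,interpolation=cv2.INTER_CUBIC);cv2.imwrite("pics/c11.png",a[:,:,::-1])
```

```text
t 12.63 rackx 56.7 racky -68.7 laney -0.7 z 52.5 yaw 0.0511 relyaw 1.5698 gap 65.9 F [-0.5  2.4  1.3]
```

View pics/c11.png

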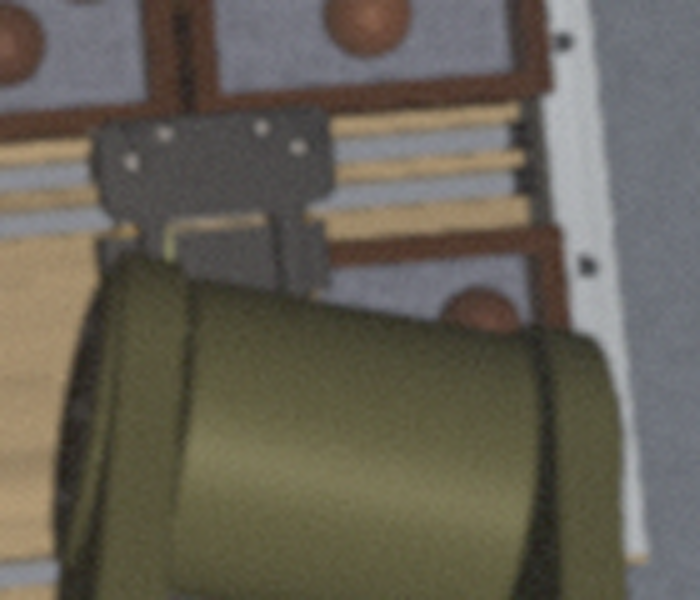

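About 5 mm remain. I'll creep until the force rises.

{"method": "arm_command", "body": {
  "steps": [
    [0.7,[0,0.15,0],0],
    [0.7,[0,0.15,0],0],
    [0.7,[0,0.1,0],0]
  ]
}}

```text
clock: 12.93
eef_pos: [482.0, -66.4, 52.4]
eef_rot: [-3.142, 0.0, 0.051]
wrist_force: [0.2, 1.8, 0.3]
finger_gap: 65.6
```

{"method": "arm_command", "body": {
  "steps": [
    [0.7,[0,0.1,0],0],
    [0.7,[0,0.05,0],0]
  ]
}}

```text
clock: 13.1
eef_pos: [482.0, -67.4, 52.4]
eef_rot: [-3.141, 0.0, 0.051]
wrist_force: [-1.7, 8.9, 3.0]
finger_gap: 66.3
```

{"method": "arm_command", "body": {
  "steps": [
    [0.7,[0,0.05,0],0],
    [0.7,[0,0,0],0],
    [0.7,[0,0,0],0]
  ]
}}

```text
clock: 13.35
eef_pos: [481.9, -67.4, 52.4]
eef_rot: [-3.14, 0.0, 0.051]
wrist_force: [-2.3, 8.7, 2.2]
finger_gap: 65.7
```

Run:
```python
from h import *
st()
```

```text
t 13.35 rackx 61.8 racky -68.9 laney -0.9 z 52.4 yaw 0.0514 relyaw 1.5701 gap 65.7 F [-2.3  8.7  2.2]
```

Pushing further no longer moves the tool: the force holds at 8.7 N with the tool at rack x 61.8, where I expected 61–63. I'll back off gently, raise the arm clear and check.

{"method": "arm_command", "body": {
  "steps": [
    [0.7,[0,-0.2,0],0],
    [0.7,[0,-0.8,0],0],
    [0.7,[0,-2,0],0],
    [0.7,[0,-3,-2],0],
    [0.7,[0,-3,-3],0]
  ]
}}

```text
clock: 13.77
eef_pos: [475.9, 22.1, 100.5]
eef_rot: [-3.142, 0.005, 0.05]
wrist_force: [0.1, 0.5, 0.2]
finger_gap: 65.5
```

{"method": "arm_command", "body": {
  "steps": [
    [0.7,[0,-3,-3],0],
    [0.7,[0,-3,-3],0],
    [0.7,[0,-3.5,0],0],
    [0.7,[0,-3.5,0],0],
    [0.7,[0,-3.5,0],0]
  ]
}}

```text
clock: 14.18
eef_pos: [468.8, 186.7, 161.5]
eef_rot: [-3.142, -0.001, 0.051]
wrist_force: [0.2, -0.2, -0.2]
finger_gap: 65.6
```

{"method": "arm_command", "body": {
  "steps": [
    [0.7,[0,-3.5,0],0],
    [0.7,[0,-3.5,0],0],
    [0.7,[0,-2,0],0],
    [0.7,[0,0,0],0],
    [0.7,[0,0,0],0]
  ]
}}

```text
clock: 14.6
eef_pos: [464.1, 275.4, 160.5]
eef_rot: [3.141, 0.0, 0.053]
wrist_force: [0.3, -1.5, -1.0]
finger_gap: 65.9
```

Run:
```python
from h import *
st()
p,d=manip.camera('scene'); cv2.imwrite("pics/s12.png",p[:,:,::-1])
p,d=manip.camera('top'); cv2.imwrite("pics/top12.png",p[:,:,::-1])
a=cv2.resize(p[225:345,345:485],None,fx=5,fy=5,interpolation=cv2.INTER_CUBIC);cv2.imwrite("pics/c12.png",a[:,:,::-1])
```

```text
t 14.60 rackx -281.5 racky -68.8 laney -0.8 z 160.5 yaw 0.0528 relyaw 1.5715 gap 65.9 F [ 0.3 -1.5 -1. ]
```

View pics/c12.png

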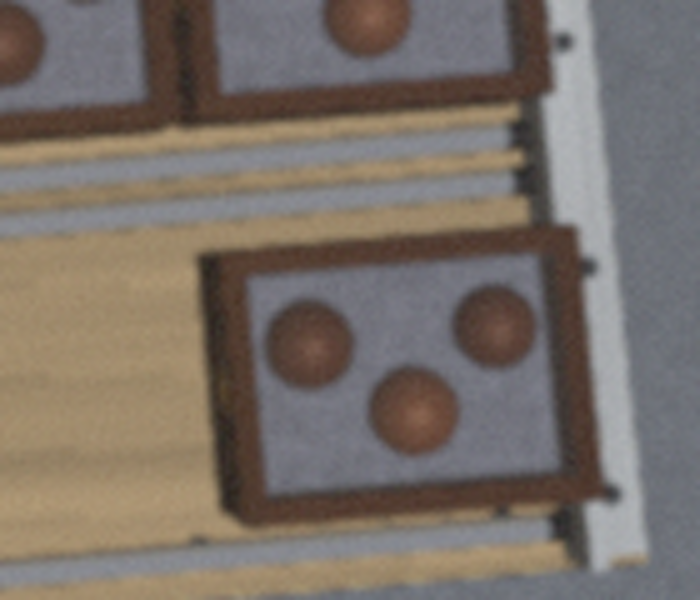

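View pics/top12.png

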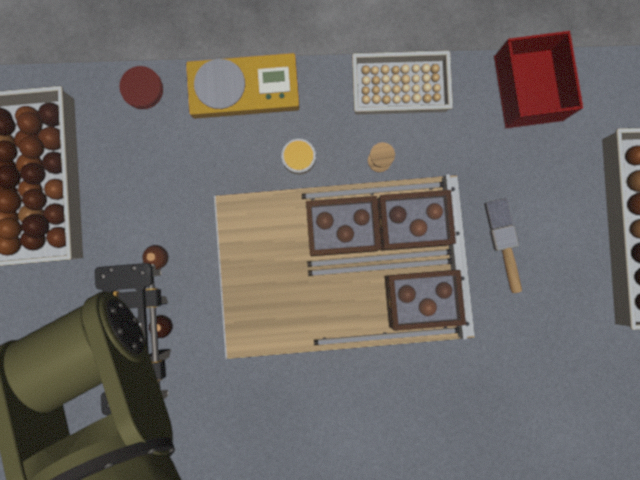

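View pics/s12.png

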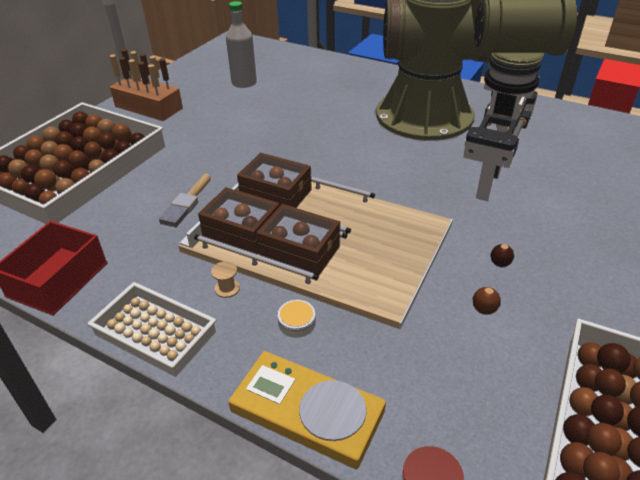

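Run:
```python
from h import *
f=lambda u,v:((u+.5)/5-.5+345,(v+.5)/5-.5+225)
B=[((218,257),(-60,46)),((576,228),(60,46)),((600,497),(60,-46)),((243,523),(-60,-46))]
o,a,r=fit([m for _,m in B],[ray('top',*f(*u),80) for u,_ in B])
print("box in lane",(RR.T@(o-O)+[0,68]).round(1),a-A); print(r.round(1))
a0=cv2.imread('pics/top0.png');a1=cv2.imread('pics/top12.png')
d=cv2.absdiff(a0,a1).max(2)
for n,(u0,u1,v0,v1) in dict(stock=(300,455,190,258),tin=(278,320,135,176),spool=(362,400,138,176),brush=(480,525,195,295)).items(): print(n,d[v0:v1,u0:u1].max(),d[v0:v1,u0:u1].mean().round(2))
s0=cv2.imread('pics/scene0.png');s1=cv2.imread('pics/s12.png');d=cv2.absdiff(s0,s1).max(2)
for n,(u0,u1,v0,v1) in dict(nuts=(470,518,238,318),stockf=(260,335,225,270)).items(): print(n,d[v0:v1,u0:u1].max(),d[v0:v1,u0:u1].mean().round(2))
```

```text
box in lane [128.4  -0.7] -0.005495874141295598
[[-2.3 -0.7]
 [-1.8  0.5]
 [ 1.7  1.3]
 [ 2.3 -1.1]]
stock 17 5.96
tin 16 7.46
spool 14 6.44
brush 17 6.07
nuts 15 2.67
stockf 13 2.81
```

```bash
python3 -c "
from cell import manip
print(manip.sign_off())"
```

```text
the job is handed in; nothing more can be done
None
```

The box is home in the empty lane and the job is handed in, at about 14.7 s on the clock. I get no verdict back, so the result below rests on my own checks.

I pushed the box sideways with both fingertips until it was square and centred on the empty lane. I then pushed it from behind, with the tips held about 11 mm above the rail tops, until the force rose against the back stop. I gripped and lifted nothing.

**Last checks**
- **At the stop:** pushing further no longer moved the tool, and the force held at 8.7 N. Before that, sliding took about 2 N.
- **Position:** the top camera puts the box at x = 128.4 mm and y = -0.7 mm in the lane, turned 0.005 rad from its direction. Home is x = 130 mm, so this reads 1.6 mm short. The corner fit was off by about 2 mm, so I trusted the contact force that it is at the stop.
- **Rails:** each zoomed top view showed the box clear of the rails, but there is no direct rail-contact reading to confirm it. In the last few millimetres the arm hid one side.
- **Other things:** the full-lane boxes, nuts, tin, spool and brush differ between the before and after pictures only by image noise. The arm is standing clear of everything.

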